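Load the blow-off tray and open the air halfway

TASK

Lay the two polished lever castings in the blow-off tray, one in each lane, flat on the floor and straight along the lane, both with the big boss towards the nozzle bar; set them down rather than dropping them. Then open the air valve halfway, with its lever at 45 degrees. Leave everything else on the bench where it is.

Things in the scene. Friction and masses are not known exactly. Their poses are not given: they have to be found in the camera images.
- casting_1: Bare aluminium lever casting, 134 mm long, with a flat underside on which it lies. Its straight shank (28 mm wide, 34 mm high) joins a big round boss (46 mm across, 44 mm high, centred 44 mm along +x) and a small round end (32 mm across, 34 mm high, centred 51 mm along -x). Origin: centre of the underside, at mid-length; x points along the shank to the big boss, z up. About 0.4 kg. 
- casting_2: The other casting, just the same: see casting_1.
- casting_1_boss (a point): Centre of the top face of casting_1's big boss, 44 mm above its underside.
- casting_2_boss (a point): The same point on casting_2.
- tray: Fixed steel blow-off tray, 168 x 196 mm, two open-topped lanes side by side. Along its +x edge stands the nozzle bar: a dark 20 mm pipe 108 mm from the tray's centre, its top 56 mm up, with brass nozzles pointing back over the lanes. The pipe runs on past the -y side to the air valve, then down to the bench. Origin: centre of the underside, on the bench; x towards the nozzle bar.
- lane_a (a point): Centre of the floor of this lane of the tray, 8 mm above the bench; x runs along the lane towards the nozzle bar, y across it, z up. The floor is 160 mm long and 92 mm wide, ringed by strips 4 mm thick that stand 10 mm above it. This is the lane next to the valve.
- lane_b (a point): The same for the other lane, away from the valve, 98 mm further along y.
- valve (a joint): Angle of the air valve's lever, rad: 0 closed (lever square to the pipe, pointing away from the nozzle bar, along the tray's -x), 1.571 fully open (lever along the pipe, pointing away from the tray, along its -y). Opening turns it counter-clockwise seen from above. Stiff enough to stay where it is left; stops at both ends.
- valve_axis (a point): Point on the upright turning axis of the valve, at the mid-height of the lever's grip, 95 mm above the bench.
- valve_grip (a point): Middle of the lever's black grip, 75 mm out from the axis; turns with the lever, x pointing back to the axis. The grip is 62 mm long, 14 mm wide, 22 mm high, clear below, and can be pinched across from above or pushed.
- compound_bar: Bystander: bar of polishing compound, 50 x 90 x 40 mm high. Origin: centre of its underside.
- wire_brush: Bystander: hand wire brush, about 220 mm long, 40 mm wide, 24 mm high, lying on its side. Origin: centre of its underside.
- spare_wheel: Bystander: spare buffing wheel lying flat, 92 mm across, 26 mm high. Origin: centre of its underside.
- jar: Bystander: closed glass jar, 70 mm across, 110 mm high. Origin: centre of its underside.
- wrench: Bystander: steel wrench, 150 mm long, lying flat. Origin: centre of its underside.
- cup: Bystander: plastic cup, 80 mm across, 90 mm high. Origin: centre of its underside.

How it is judged:
By the outcome, as a careful person would: the job done as asked, in the order asked, and still so for the second after the job is handed in, with the robot touching nothing.
It also fails if it takes over 72 s, if anything falls off the work surface, if the arm or the gripper's body presses on something with over 40 N, if the wrist force passes 120 N, or if a joint passes its speed limit or range.

ROBOT

A 7-joint arm with a two-finger parallel gripper is mounted at the origin on the work surface. World frame = base frame: x ahead of the robot, y to its left, z up, the work surface at z = 0. Lengths are in m, angles in rad, forces in N, time in s.
With the tool pointing down it reaches from about 0.4 to 0.85 m from the base axis. Payload 10.4 kg.
Tool frame: the origin (TCP) lies at the very end of the fingers, on their centre line; the grasp point (between the pads) lies 19 mm behind it (manip.grip_point_offset is the distance from the TCP to the grasp point, in m); z points along the fingers, y is the line along which they close (so a half turn about z gives the same grasp; the last joint's range is limited). The gripper opens to 85 mm and grips with 20 to 120 N. Pads are 22 mm wide; open, the fingers measure 114 mm over their backs; the gripper's body (76 mm by 85 mm) begins 54 mm behind the grasp point. The pads swing forward as they close: fully open they stand 13 mm farther back than shut.
Start: joints at [1.136, 0.332, -0.065, 1.46, 0.022, 1.35, -0.088], TCP at [0.25, -0.573, 0.231] pointing down, gripper open.
Joint ranges: [-2.6, 2.6], [-0.5, 2.12], [-1.47, 1.34], [0.16, 2.42], [-1.27, 4.41], [0.06, 2.06], [-2.6, 2.6]. Speed limits (rad/s): [2.22, 2.22, 2.79, 2.79, 3.14, 3.14, 3.14].

INTERFACE

Orientations are given as a unit quaternion [x, y, z, w].
In Python, from workcell import manip gives the robot as it stands. The module is installed in compiled form; this text tells all that it offers.
- The arm moves only by the tool step_arm, never from a script. Its argument "moves" is a list of rows, each a list of 7 numbers: the closure, from 0 (fully open) to 1 (shut), then the shift along the world's x, y, z in mm, then the turn, a rotation vector about the world's x, y, z in rad. In form: [[grip, tx, ty, tz, ax, ay, az], ...]. A call has 1 to 10 rows; each row is the pose to reach, as a shift and turn from the pose commanded when the call began; what a row does not reach only later rows make up. A row lasts 1/10 s, in which the tool goes at most 50 mm and 8.59 degrees, less where a joint would pass 70% of its speed; a pose out of reach is approached as far as the arm can. A call with a gripper value outside its range is refused whole. The fingers move at their own pace and stop on an object; "grip_force" is the grip in N (left out, the last holds). Time passes only in rows, so rows that repeat a pose let the fingers close. It gives the time, the measured TCP pose, the force, the opening and the grip force at its end, in the units of the state.
- manip.get_obs(): the state, without advancing time (a new reading comes with each control period).
- manip.camera(name): name is "scene" or "top" or "wrist"; returns a dict with "image" (384x512x3 uint8, blue, green, red), "K" (3x3 intrinsics, pixels), "rvec" (rotation vector, rad) and "tvec" (3), from world to camera coordinates, as OpenCV has them; the wrist camera has in their place "mount" (4x4, takes a point from camera to tool coordinates, whose origin is the TCP and whose axes are the flange's). Camera axes: x right, y down, z forward; pixel columns grow to the right and rows downward; lengths in m; the calibration is good to about 2 mm. A picture is of the moment at which its call begins: read the wrist's pose just before it. There is no depth.
- manip.hand_in(): hands the job in; it is judged then, once.
The state is a dict: "clock": time; "joint_pos": joint angles; "joint_velocities": joint speeds; "tau": joint torques, N m; "position": TCP position; "ee_rot": TCP orientation; "ft_force": force on the tool from outside, world axes, zero at the start; "torque": the same for the moment, N m; "grip_width": opening from 0.0 (shut) to 1.0 (fully open); "grasp_force": force on a finger pad.
Only numpy, scipy, OpenCV 4.12 (cv2) and the standard library are available. Lean on these libraries where they do the work, as an engineer would, in place of code of your own. Each camera call takes 0.05 s, during which the arm holds its last target. There are 200 camera calls.

## Working session

There is one attempt and no reset: what is moved stays moved. The work goes in short steps, Python scripts to look and compute and a tool call to move; the robot and the scene stay as the last step left them, time stands still between calls to the robot, and variables do not carry over. Pictures are saved under pics/ and viewed, at most 10 in all, crops included, and the job is handed in when it is done.

Besides the shell and the picture viewer there is one more tool, called after ">>>" by a JSON object that holds its "name" and its "arguments". step_arm: Moves the arm, as the interface text tells. Its arguments: {"type":"object","properties":{"moves":{"type":"array","items":{"type":"array","items":{"type":"number"}}},"grip_force":{"type":"number"}},"required":["moves"]}

```bash
mkdir -p pics; cat > h.py <<'E'
import numpy as np, cv2
from workcell import manip
from scipy.spatial.transform import Rotation as R
def snap(name,fn,crop=None,s=1):
    o=manip.get_obs(); c=manip.camera(name); im=c["image"]
    cv2.imwrite("pics/raw_"+fn,im)
    if crop: x0,y0,x1,y1=crop; im=im[y0:y1,x0:x1]
    im=cv2.resize(im,None,fx=s,fy=s,interpolation=cv2.INTER_CUBIC)
    cv2.imwrite("pics/"+fn,im); return o,c
def cam(c,o=None):
    if "mount" in c:
        T=np.eye(4);T[:3,:3]=R.from_quat(o["ee_rot"]).as_matrix();T[:3,3]=o["position"]
        W=T@np.array(c["mount"]); return W[:3,:3],W[:3,3]
    M=cv2.Rodrigues(np.array(c["rvec"],float))[0]; return M.T,-M.T@np.array(c["tvec"]).ravel()
def px2w(c,uv,z,o=None):
    A,p=cam(c,o); d=A@np.linalg.inv(c["K"])@np.array([uv[0],uv[1],1.]); return p+d*(z-p[2])/d[2]
def w2px(c,P,o=None):
    A,p=cam(c,o); q=np.array(c["K"])@(A.T@(np.array(P)-p)); return q[:2]/q[2]
E
python3 - <<'E'
from h import *
o,c=snap("top","top1.png",None,1.5)
print(c["K"],cam(c)); print(o); o,c=snap("scene","sc1.png",None,1.5); print(cam(c))
E
```

```text
[[418.04794737   0.         258.70145446]
 [  0.         418.04794737 193.27801979]
 [  0.           0.           1.        ]] (array([[-0.01311016, -0.98174047,  0.18977296],
       [-0.99983051,  0.01532412,  0.01020363],
       [-0.01292542, -0.18960702, -0.98177498]]), array([0.2317625 , 0.02125065, 1.53749163]))
{'clock': 0.0, 'joint_pos': array([ 1.13640138,  0.33288434, -0.06466698,  1.46095943,  0.02159942,
        1.34991743, -0.08848287]), 'joint_velocities': array([ 1.69219901e-03, -9.96984155e-04,  2.94842619e-04, -1.93897600e-03,
       -4.41782442e-05,  2.48464518e-04, -8.67590307e-05]), 'tau': array([-2.49640852e-04, -6.25434136e+01,  4.87953576e-02, -3.91598511e+01,
        1.60462072e-02,  9.99575568e-03,  2.95720679e-05]), 'position': array([ 0.24997935, -0.57240567,  0.23049943]), 'ee_rot': array([ 9.78876896e-01,  2.04449208e-01, -1.89451712e-04, -7.11889382e-04]), 'ft_force': array([-0.40431084,  1.35838587,  0.01554956]), 'torque': array([-0.02694359, -0.00687626,  0.00055397]), 'grasp_force': 0.0, 'grip_width': 1.0035686831861543}
(array([[ 0.36650576,  0.69496614, -0.61862395],
       [ 0.93038216, -0.26809636,  0.25002674],
       [ 0.00790928, -0.66719293, -0.74484296]]), array([ 1.14755282, -0.24127761,  0.88139655]))
```

View pics/top1.png

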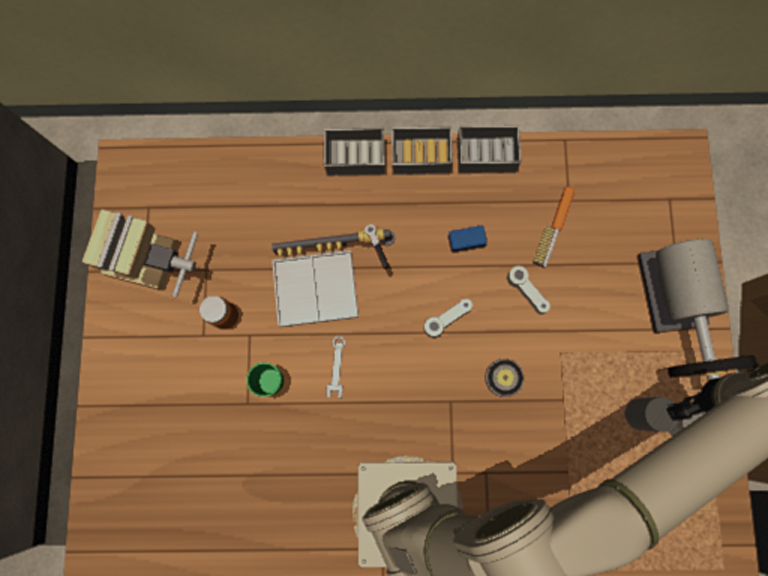

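View pics/sc1.png

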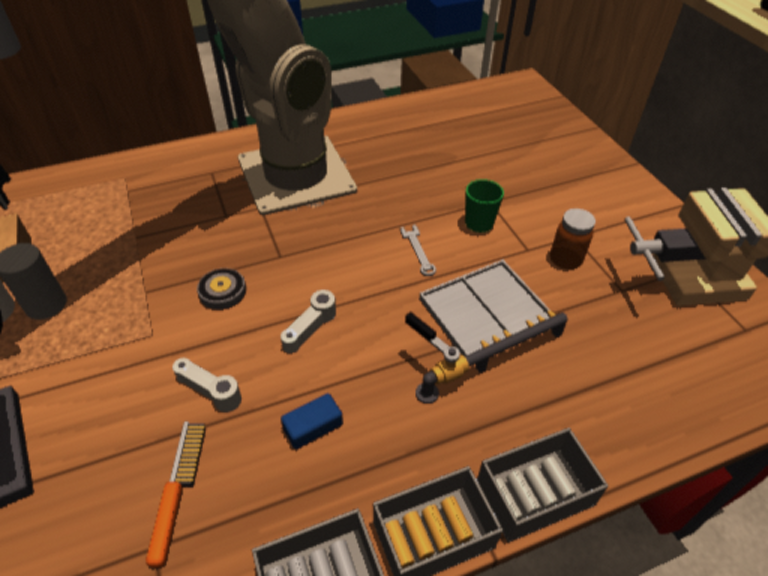

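The top view shows the tray at about (315,288), the valve at (375,235), and the castings at (448,318) and (528,290). The pictures are at 1.5x scale. I'll enlarge that region.

```bash
python3 - <<'E'
from h import *
im=cv2.imread("pics/raw_top1.png")
cv2.imwrite("pics/c1.png",cv2.resize(im[145:230,175:375],None,fx=4,fy=4,interpolation=cv2.INTER_CUBIC))
E
```

```text
(no output)
```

View pics/c1.png

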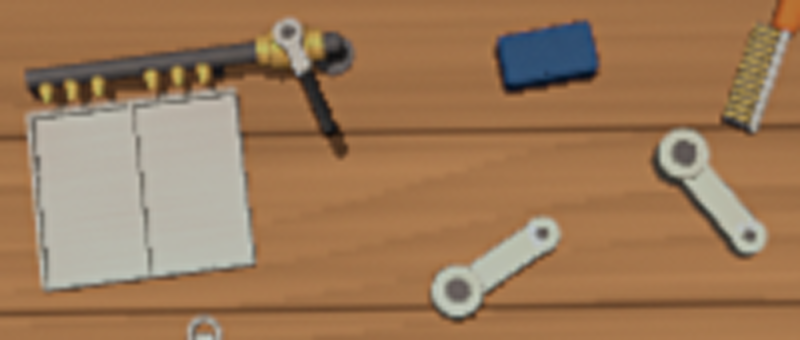

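The crop shows the tray rim corners at (27,113), (236,91), (255,265) and (45,291). Casting bosses are at (457,290) and (684,153), with small ends at (542,233) and (749,236). The valve hub is at (288,32) and the grip runs from (303,70) to (333,135).

```bash
python3 - <<'E'
from h import *
c=manip.camera("top")
f=lambda x,y,z:px2w(c,((x+.5)/4-.5+175,(y+.5)/4-.5+145),z)
P=[f(x,y,.018) for x,y in [(27,113),(236,91),(255,265),(45,291)]]
print("tray",np.round(np.mean(P,0),4),[np.round(np.linalg.norm(P[i]-P[i-1]),4) for i in range(4)])
ax=(P[0]+P[1]-P[2]-P[3])/2; ay=(P[0]+P[3]-P[1]-P[2])/2
print("yaw",np.arctan2(ax[1],ax[0]),np.arctan2(-ay[0],ay[1]))
for n,b,e in [("L",(457,290),(542,233)),("R",(684,153),(749,236))]:
    b=f(*b,.044);e=f(*e,.034);d=b-e
    print(n,b,e,np.linalg.norm(d[:2]),"yaw",np.arctan2(d[1],d[0]),"mid",e+d*51/95)
h=f(288,32,.11);g=f(318,103,.106)
print("valve",h,g,np.linalg.norm((h-g)[:2]),np.arctan2(*(g-h)[[1,0]]))
E
```

```text
tray [0.5335 0.2184 0.018 ] [np.float64(0.1695), np.float64(0.1968), np.float64(0.166), np.float64(0.194)]
yaw 0.11184820519151178 0.10052765649441704
L [ 0.43142808 -0.07057732  0.044     ] [ 0.48387152 -0.14989265  0.034     ] 0.09508541888875559 yaw 2.1550060069797836 mid [ 0.45571767 -0.10731284  0.03936842]
R [ 0.55413204 -0.28068063  0.044     ] [ 0.47823598 -0.33754512  0.034     ] 0.09483554982216186 yaw 0.6430157077965377 mid [ 0.51898018 -0.30701787  0.03936842]
valve [0.65516542 0.07698315 0.11      ] [0.59094762 0.05118414 0.106     ] 0.06920631778865359 -2.759585178564837
```

>>> {"name": "step_arm", "arguments": {"moves": [[0,50,49,0,0,0,0.05],[0,100,98,0,0,0,0.1],[0,135,132,0,0,0,0.15],[0,170,167,0,0,0,0.2],[0,205,201,0,0,0,0.232],[0,240,235,0,0,0,0.232],[0,274,269,-30,0,0,0.232],[0,274,269,-70,0,0,0.232],[0,274,269,-100,0,0,0.232],[0,274,269,-100,0,0,0.232]], "grip_force": 50}}

```text
clock: 1.15
position: [0.522, -0.3004, 0.1254]
ee_rot: [0.948, 0.318, -0.003, -0.004]
ft_force: [-0.5, -0.7, 0.6]
grip_width: 0.999
grasp_force: 0.0
```

```bash
python3 - <<'E'
from h import *
o,c=snap("wrist","w1.png",None,1.5)
print(o["position"],R.from_quat(o["ee_rot"]).as_euler("zyx"),o["joint_pos"]); print(np.round(c["mount"],3))
for p in [(.5541,-.2807,.044),(.4782,-.3375,.034)]: print(w2px(c,p,o)*1.5)
E
```

```text
[ 0.52200437 -0.30035166  0.12542936] [-0.6470512  -0.00837157 -3.13607054] [ 0.69080146  0.38607403 -0.30316358  1.62989543  0.12132616  1.15430771
 -0.56537021]
[[ 0.001 -0.947 -0.32   0.082]
 [ 1.     0.     0.     0.001]
 [-0.    -0.32   0.947 -0.142]
 [ 0.     0.     0.     1.   ]]
[388.71666555 231.86198535]
[387.19876288 372.62131769]
```

View pics/w1.png

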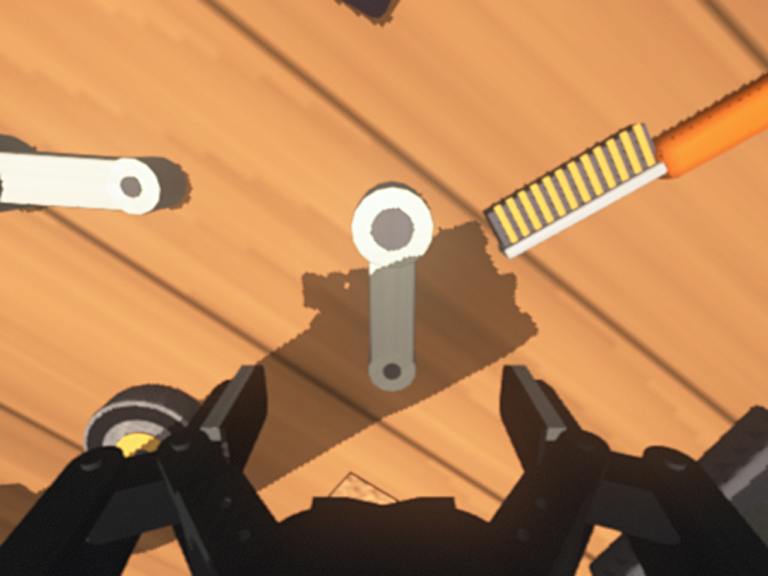

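The wrist view shows casting R where I computed it: boss at (392,230) and small end at (391,372), about 1 mm off. The brush corner at (510,255) is clear of the fingers, so I'll descend.

>>> {"name": "step_arm", "arguments": {"moves": [[0.35,0,0,-40,0,0,0],[0.35,0,0,-80,0,0,0],[0.35,0,0,-105,0,0,0],[0.35,0,0,-118,0,0,0],[0.35,0,0,-124,0,0,0],[0.35,0,0,-124,0,0,0],[1,0,0,-124,0,0,0],[1,0,0,-124,0,0,0],[1,0,0,-124,0,0,0],[1,0,0,-124,0,0,0]], "grip_force": 60}}

```text
clock: 2.2
position: [0.5252, -0.3044, 0.0091]
ee_rot: [0.949, 0.316, 0.001, 0.001]
ft_force: [-1.5, -0.5, 6.9]
grip_width: 0.313
grasp_force: 61.0
```

>>> {"name": "step_arm", "arguments": {"moves": [[1,0,0,40,0,0,0],[1,0,0,85,0,0,0],[1,0,0,130,0,0,0],[1,0,30,165,0,0,-0.05],[1,0,70,180,0,0,-0.12],[1,0,115,180,0,0,-0.2],[1,0,160,180,0,0,-0.3],[1,0,205,180,0,0,-0.4],[1,0,250,180,0,0,-0.45],[1,0,295,180,0,0,-0.5]]}}

```text
clock: 3.2
position: [0.5235, -0.007, 0.1876]
ee_rot: [0.997, 0.071, 0.0, 0.0]
ft_force: [1.0, -0.1, -4.7]
grip_width: 0.312
grasp_force: 60.9
```

>>> {"name": "step_arm", "arguments": {"moves": [[1,0,45,0,0,0,-0.03],[1,0,90,0,0,0,-0.038],[1,3,135,0,0,0,-0.038],[1,5,180,0,0,0,-0.038],[1,8,225,0,0,0,-0.038],[1,10,255,0,0,0,-0.038],[1,10,276,0,0,0,-0.038],[1,10,276,0,0,0,-0.038],[1,10,276,0,0,0,-0.038]]}}

```text
clock: 4.1
position: [0.5338, 0.2672, 0.1871]
ee_rot: [0.999, 0.053, -0.0, 0.0]
ft_force: [-0.1, -0.4, -4.8]
grip_width: 0.317
grasp_force: 60.8
```

```bash
python3 - <<'E'
from h import *
o,c=snap("wrist","w2.png",None,1.5)
print(o["position"],R.from_quat(o["ee_rot"]).as_euler("zyx"),o["joint_pos"],o["ft_force"])
t=np.array([.5335,.2184,0]);cy,sy=np.cos(.105),np.sin(.105)
for x,y in [(84,98),(84,0),(84,-98),(-84,98),(-84,0),(-84,-98)]:
    p=t+[(x*cy-y*sy)/1e3,(x*sy+y*cy)/1e3,.018]; print(x,y,w2px(c,p,o)*1.5)
E
```

```text
[0.53382322 0.26715418 0.18712524] [-1.06702609e-01 -5.65848952e-04  3.14086550e+00] [-0.06414065  0.35889746 -0.5938339   1.57233796  0.2072126   1.27479978
 -2.15335172] [-0.14730991 -0.37054686 -4.77794553]
84 98 [312.72655651 153.00929182]
84 0 [447.80482655 153.32463311]
84 -98 [582.7037462 153.6395557]
-84 98 [323.05711391 359.0236662 ]
-84 0 [437.34361805 359.17468363]
-84 -98 [551.50171549 359.32553138]
```

View pics/w2.png

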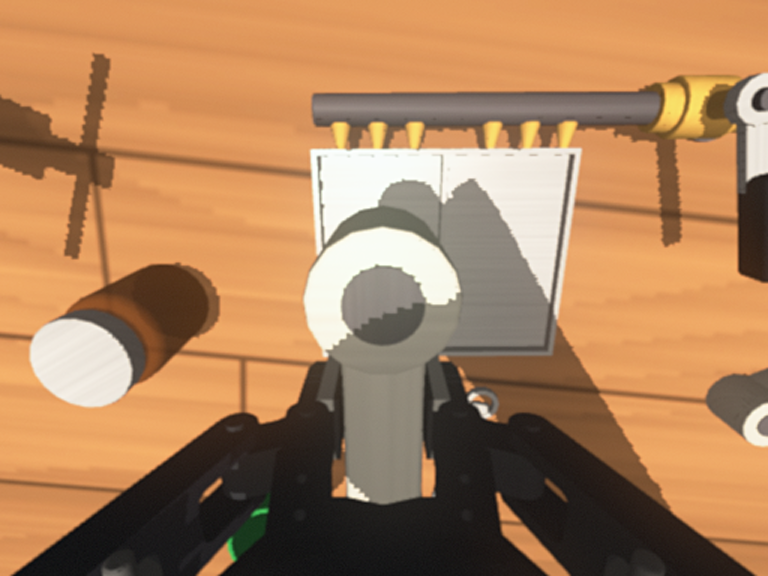

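The tray corners appear at (311,150), (581,149) and (553,355), which puts the tray about 2 mm further in +x than I computed. Y and yaw agree. Now I'll lower.

>>> {"name": "step_arm", "arguments": {"moves": [[1,2,0,-45,0,0,0],[1,2,0,-90,0,0,0],[1,2,0,-125,0,0,0],[1,2,0,-148,0,0,0],[1,2,0,-160,0,0,0],[1,2,0,-165,0,0,0],[1,2,0,-165,0,0,0],[1,2,0,-167,0,0,0],[1,2,0,-167,0,0,0]]}}

```text
clock: 5.05
position: [0.5368, 0.2675, 0.0214]
ee_rot: [0.999, 0.053, 0.001, -0.0]
ft_force: [0.0, -0.4, -3.9]
grip_width: 0.317
grasp_force: 60.8
```

>>> {"name": "step_arm", "arguments": {"moves": [[1,0,0,-1,0,0,0],[1,0,0,-2,0,0,0],[1,0,0,-3,0,0,0],[1,0,0,-4,0,0,0],[1,0,0,-4,0,0,0],[1,0,0,-4,0,0,0]]}}

```text
clock: 5.65
position: [0.5362, 0.2673, 0.0171]
ee_rot: [0.999, 0.053, 0.0, 0.0]
ft_force: [-3.6, -2.5, 5.5]
grip_width: 0.318
grasp_force: 62.1
```

>>> {"name": "step_arm", "arguments": {"moves": [[0.45,0,0,0,0,0,0],[0.45,0,0,0,0,0,0],[0.45,0,0,0,0,0,0],[0.45,0,0,20,0,0,0],[0.45,0,0,55,0,0,0],[0.45,0,0,95,0,0,0],[0.4,0,0,140,0,0,0],[0.35,-5,-35,170,0,0,0.13],[0.35,-15,-70,170,0,0,0.27],[0.35,-24,-105,170,0,0,0.41]]}}

```text
clock: 6.65
position: [0.5123, 0.1615, 0.1874]
ee_rot: [0.966, 0.258, 0.001, 0.0]
ft_force: [0.4, -1.1, -0.5]
grip_width: 0.647
grasp_force: 0.0
```

>>> {"name": "step_arm", "arguments": {"moves": [[0.35,-10,-35,0,0,0,0.14],[0.35,-20,-70,0,0,0,0.28],[0.35,-30,-105,0,0,0,0.42],[0.35,-40,-140,0,0,0,0.56],[0.35,-50,-175,0,0,0,0.7],[0.35,-60,-205,0,0,0,0.84],[0.35,-60,-235,0,0,0,0.98],[0.35,-60,-265,0,0,0,1.12],[0.35,-60,-265,0,0,0,1.26],[0.35,-60,-265,0,0,0,1.4]]}}

```text
clock: 7.65
position: [0.4521, -0.1037, 0.1864]
ee_rot: [0.574, 0.819, 0.0, 0.0]
ft_force: [0.6, 0.9, -0.1]
grip_width: 0.652
grasp_force: 0.0
```

>>> {"name": "step_arm", "arguments": {"moves": [[0.35,0,0,-20,0,0,0.14],[0.35,0,0,-45,0,0,0.238],[0.35,0,0,-65,0,0,0.238],[0.35,0,0,-65,0,0,0.238],[0.35,0,0,-65,0,0,0.238]]}}

```text
clock: 8.15
position: [0.4524, -0.1027, 0.1219]
ee_rot: [0.474, 0.88, 0.0, 0.0]
ft_force: [-0.6, -0.4, 1.6]
grip_width: 0.652
grasp_force: 0.0
```

```bash
python3 - <<'E'
from h import *
o,c=snap("wrist","w3.png",None,1.5)
print(o["position"],R.from_quat(o["ee_rot"]).as_euler("zyx"),o["joint_pos"],o["ft_force"])
for p in [(.4314,-.0706,.044),(.4839,-.1499,.034)]: print(w2px(c,p,o)*1.5)
E
```

```text
[ 0.45236831 -0.1026562   0.12188473] [-2.15371167e+00  1.30920678e-04 -3.14141823e+00] [ 0.59934348  0.1085161  -0.49462221  1.98297854  0.058634    1.06363836
  0.66159997] [-0.63918774 -0.3617249   1.58058464]
[383.53132729 230.85945368]
[383.61139925 374.51585775]
```

View pics/w3.png

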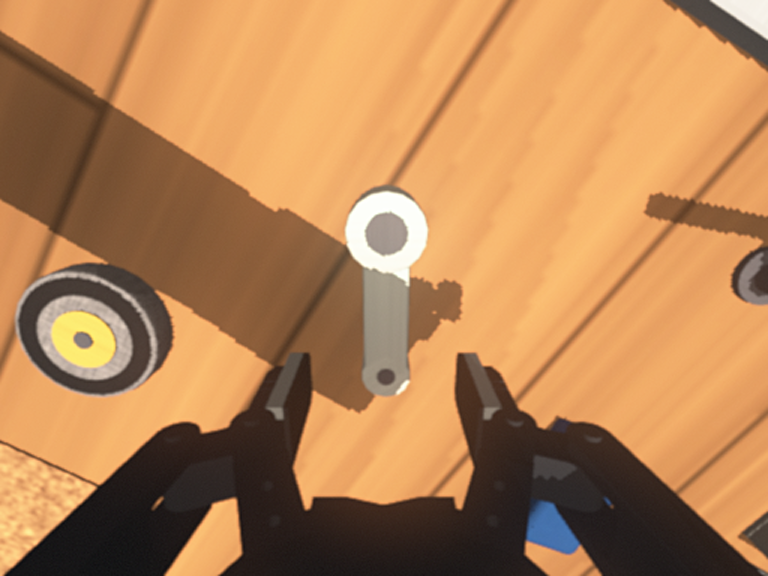

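Casting L is where computed: boss at (386,233), end at (386,377). The path down is clear.

>>> {"name": "step_arm", "arguments": {"moves": [[0.35,0,0,-40,0,0,0],[0.35,0,0,-80,0,0,0],[0.35,0,0,-100,0,0,0],[0.35,0,0,-110,0,0,0],[0.35,0,0,-114,0,0,0],[0.35,0,0,-114,0,0,0],[1,0,0,-114,0,0,0],[1,0,0,-114,0,0,0],[1,0,0,-114,0,0,0],[1,0,0,-114,0,0,0]]}}

```text
clock: 9.2
position: [0.4535, -0.1029, 0.0087]
ee_rot: [0.474, 0.88, 0.0, 0.001]
ft_force: [0.3, 0.7, 7.3]
grip_width: 0.314
grasp_force: 59.7
```

>>> {"name": "step_arm", "arguments": {"moves": [[1,0,0,45,0,0,0],[1,0,0,90,0,0,0],[1,0,0,135,0,0,0],[1,0,10,170,0,0,-0.1],[1,10,35,180,0,0,-0.23],[1,20,70,180,0,0,-0.37],[1,30,105,180,0,0,-0.51],[1,40,135,180,0,0,-0.65],[1,50,165,180,0,0,-0.79],[1,60,190,180,0,0,-0.93]]}}

```text
clock: 10.2
position: [0.5119, 0.0891, 0.1875]
ee_rot: [0.82, 0.572, -0.0, -0.0]
ft_force: [-0.0, -0.7, -5.0]
grip_width: 0.319
grasp_force: 61.8
```

>>> {"name": "step_arm", "arguments": {"moves": [[1,8,20,0,0,0,-0.14],[1,16,40,0,0,0,-0.28],[1,24,60,0,0,0,-0.42],[1,34,82,0,0,0,-0.56],[1,34,82,0,0,0,-0.7],[1,34,82,0,0,0,-0.84],[1,34,82,0,0,0,-0.98],[1,34,82,0,0,0,-1.118],[1,34,82,0,0,0,-1.118],[1,34,82,0,0,0,-1.118]]}}

```text
clock: 11.2
position: [0.5459, 0.1691, 0.1873]
ee_rot: [0.998, 0.055, -0.0, 0.0]
ft_force: [-0.8, 0.4, -4.8]
grip_width: 0.318
grasp_force: 61.7
```

```bash
python3 - <<'E'
from h import *
o,c=snap("wrist","w4.png",None,1.5)
print(o["position"],R.from_quat(o["ee_rot"]).as_euler("zyx"),o["joint_pos"],o["ft_force"])
t=np.array([.5355,.2184,0]);cy,sy=np.cos(.105),np.sin(.105)
for x,y in [(84,98),(84,0),(84,-98),(-84,98),(-84,0),(-84,-98)]:
    p=t+[(x*cy-y*sy)/1e3,(x*sy+y*cy)/1e3,.018]; print(x,y,w2px(c,p,o)*1.5)
print("axis",w2px(c,(.655,.077,.106),o)*1.5)
E
```

```text
[0.54591962 0.16913062 0.18729918] [-1.09992496e-01 -2.91792033e-04  3.14118852e+00] [ 0.061543    0.2889124  -0.52500591  1.6431212   0.15127335  1.25061855
 -1.95410806] [-0.82694241  0.4248691  -4.78223818]
84 98 [177.15843697 151.71359919]
84 0 [312.42683359 152.49796832]
84 -98 [447.44641462 153.28089466]
-84 98 [207.70869213 358.06276604]
-84 0 [322.14783371 358.56575304]
-84 -98 [436.40882528 359.06795702]
axis [584.78205815 114.74375431]
```

View pics/w4.png

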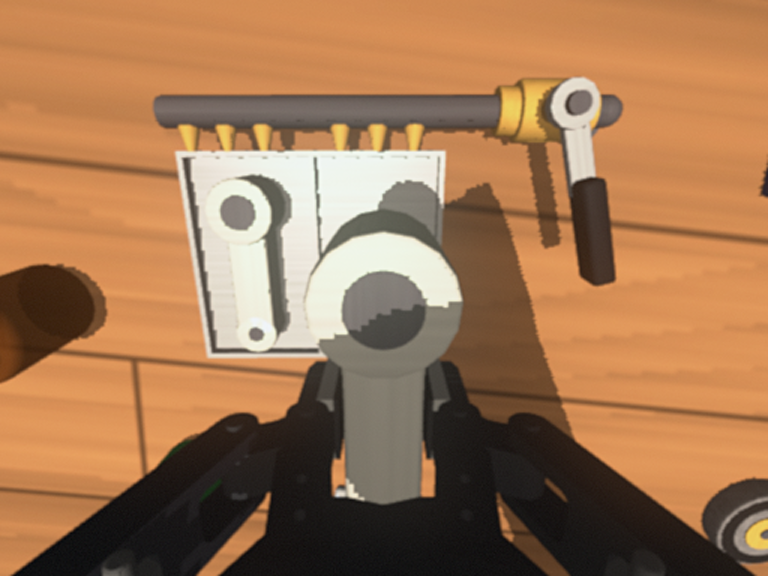

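The tray corners now match my estimate. Casting R lies in lane b with its boss (238,211) towards the nozzles and its small end at (257,334). The lever runs from the hub (577,103) to about (597,280).

>>> {"name": "step_arm", "arguments": {"moves": [[1,0,0,-45,0,0,0],[1,0,0,-90,0,0,0],[1,0,0,-125,0,0,0],[1,0,0,-148,0,0,0],[1,0,0,-160,0,0,0],[1,0,0,-165,0,0,0],[1,0,0,-167,0,0,0],[1,0,0,-168,0,0,0],[1,0,0,-169,0,0,0],[1,0,0,-170,0,0,0]]}}

```text
clock: 12.25
position: [0.5467, 0.1694, 0.0181]
ee_rot: [0.999, 0.053, 0.001, -0.0]
ft_force: [1.1, -0.7, -4.9]
grip_width: 0.315
grasp_force: 61.6
```

>>> {"name": "step_arm", "arguments": {"moves": [[1,0,0,-1,0,0,0],[1,0,0,-1,0,0,0]]}}

```text
clock: 12.45
position: [0.5465, 0.1693, 0.0169]
ee_rot: [0.999, 0.053, 0.0, 0.0]
ft_force: [-0.8, -0.0, 0.2]
grip_width: 0.315
grasp_force: 62.2
```

```bash
python3 - <<'E'
from h import *
c=manip.camera("wrist"); t=manip.camera("top")
o={"position":[.54592,.16913,.1873],"ee_rot":R.from_euler("zyx",[-1.09992496e-01,-2.9e-04,3.14118852]).as_quat()}
def ray(c,uv,o=None):
    A,p=cam(c,o); d=A@np.linalg.inv(c["K"])@np.array([*uv,1.]); return p,d/np.linalg.norm(d)
def tri(a,b):
    (p,d),(q,e)=a,b; s=np.linalg.lstsq(np.c_[d,-e],q-p,rcond=None)[0]; x,y=p+d*s[0],q+e*s[1]; return (x+y)/2,np.linalg.norm(x-y)
f=lambda x,y:((x+.5)/4-.5+175,(y+.5)/4-.5+145)
g=lambda x,y:((x+.5)/1.5-.5,(y+.5)/1.5-.5)
for n,a,b in [("hub",(577,103),(288,32)),("tip",(600,280),(336,137)),("root",(588,182),(304,70))]:
    print(n,tri(ray(c,g(*a),o),ray(t,f(*b))))
H=px2w(c,g(577,103),.110,o);A=px2w(c,g(588,182),.106,o);B=px2w(c,g(600,280),.106,o)
print(H,A,B,np.arctan2(*(B-A)[[1,0]]),np.arctan2(*(B-H)[[1,0]]))
b=px2w(c,g(238,211),.052,o);e=px2w(c,g(257,334),.042,o);d=b-e
print("R placed",b,e,np.arctan2(d[1],d[0]),e+d*51/95)
E
```

```text
hub (array([0.66102406, 0.07739132, 0.09310751]), np.float64(0.0017076488893775093))
tip (array([0.56486353, 0.03523711, 0.08840689]), np.float64(0.002139357109550182))
root (array([0.62286156, 0.06345155, 0.09974194]), np.float64(0.00010831596537810139))
[0.65942761 0.08420075 0.11      ] [0.62295997 0.06658301 0.106     ] [0.57019502 0.04488807 0.106     ] -2.751501061599809 -2.7266131358027756
R placed [0.57705136 0.26980677 0.052     ] [0.48155658 0.25878422 0.042     ] 0.11491712121151883 [0.5328222  0.26470159 0.04736842]
```

>>> {"name": "step_arm", "arguments": {"moves": [[0.45,0,0,0,0,0,0],[0.45,0,0,0,0,0,0],[0.45,0,0,0,0,0,0],[0.45,0,0,20,0,0,0],[0.45,0,0,60,0,0,0],[0.45,0,0,105,0,0,0],[0.45,0,0,150,0,0,0],[0.45,0,-20,185,0,0,0.05],[0.4,0,-50,185,0,0,0.15],[0.4,0,-80,185,0,0,0.283]]}}

```text
clock: 13.55
position: [0.5468, 0.0888, 0.2029]
ee_rot: [0.981, 0.196, 0.001, 0.0]
ft_force: [1.2, -0.6, -1.4]
grip_width: 0.598
grasp_force: 0.0
```

>>> {"name": "step_arm", "arguments": {"moves": [[0.4,0,-38,0,0,0,0],[0.4,0,-38,0,0,0,0],[0.4,0,-38,0,0,0,0]]}}

```text
clock: 13.85
position: [0.5463, 0.0504, 0.2014]
ee_rot: [0.981, 0.192, 0.0, 0.0]
ft_force: [-0.7, 1.1, -0.2]
grip_width: 0.601
grasp_force: 0.0
```

```bash
python3 - <<'E'
from h import *
o,c=snap("wrist","w5.png",None,1.5)
print(o["position"],R.from_quat(o["ee_rot"]).as_euler("zyx"),o["ft_force"])
for p in [(.659,.080,.11),(.5897,.0514,.106)]: print(w2px(c,p,o)*1.5)
E
```

```text
[0.54627877 0.05041502 0.20143967] [-3.86525953e-01  3.17504213e-04  3.14146822e+00] [-0.74547558  1.06962843 -0.22024091]
[409.67289077  79.43917539]
[407.08022768 222.8027499 ]
```

View pics/w5.png

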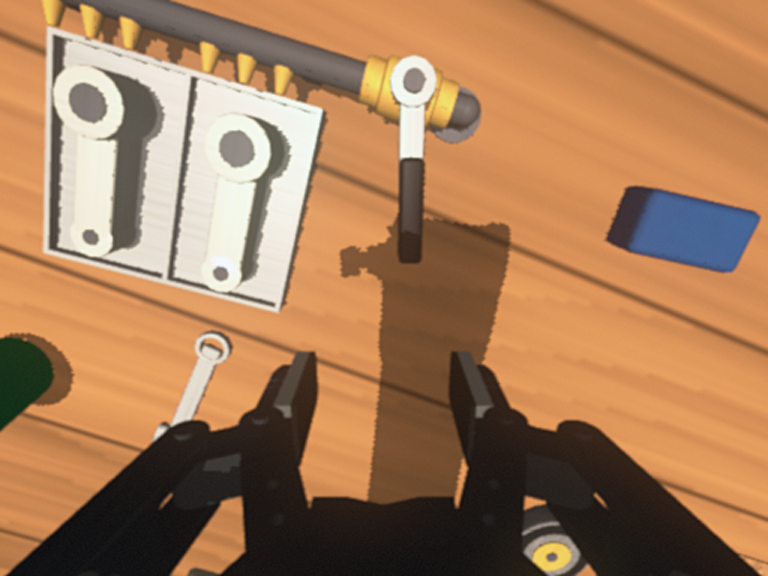

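Both castings lie well in their lanes. The hub is at (414,81) and the grip runs from (411,159) to (409,262).

```bash
cat > lev.py <<'E'
from h import *
def lever(c,o,hub,root,tip):
    g=lambda p:((p[0]+.5)/1.5-.5,(p[1]+.5)/1.5-.5)
    for z in (.102,.106,.112):
        H=px2w(c,g(hub),z,o)
        A=px2w(c,g(root),.106,o);B=px2w(c,g(tip),.106,o)
        print(z,"hub",H.round(4),"grip",A.round(4),B.round(4),"len",np.linalg.norm(A-B).round(4),"ang",np.arctan2(*(B-A)[[1,0]]).round(4),np.arctan2(*(B-H)[[1,0]]).round(4))
E
python3 - <<'E'
from lev import *
c=manip.camera("wrist")
o={"position":[.54628,.05042,.20144],"ee_rot":R.from_euler("zyx",[-.386526,3e-4,3.141468]).as_quat()}
lever(c,o,(414,81),(411.5,159),(409.5,255))
g=lambda p:((p[0]+.5)/1.5-.5,(p[1]+.5)/1.5-.5)
for b,e in [((89,102),(91,237)),((238,148),(221,272))]:
    b=px2w(c,g(b),.052,o);e=px2w(c,g(e),.042,o);d=b-e;print(np.arctan2(d[1],d[0]),(e+d*51/95).round(4),np.linalg.norm(d[:2]))
q=[px2w(c,g(p),.018,o) for p in [(50,29),(321,107),(278,310),(45,251)]]
print((sum(q)/4).round(4),np.arctan2(*(q[0]+q[1]-q[2]-q[3])[[1,0]]))
E
```

```text
0.102 hub [0.6605 0.0777 0.102 ] grip [0.6234 0.0634 0.106 ] [0.5725 0.0426 0.106 ] len 0.055 ang -2.7539 -2.7617
0.106 hub [0.6599 0.0778 0.106 ] grip [0.6234 0.0634 0.106 ] [0.5725 0.0426 0.106 ] len 0.055 ang -2.7539 -2.7588
0.112 hub [0.6589 0.0778 0.112 ] grip [0.6234 0.0634 0.106 ] [0.5725 0.0426 0.106 ] len 0.055 ang -2.7539 -2.7544
0.10640701059455086 [0.5326 0.2644 0.0474] 0.09546440378002939
0.09993565459734131 [0.5422 0.1667 0.0474] 0.09447134949024412
[0.5378 0.2192 0.018 ] 0.11147815462494476
```

>>> {"name": "step_arm", "arguments": {"moves": [[0.4,25,-1,-15,0,0,0],[0.4,43,-1,-45,0,0,0],[0.4,43,-1,-80,0,0,0],[0.4,43,-1,-105,0,0,0],[0.4,43,-1,-120,0,0,0],[0.4,43,-1,-122,0,0,0],[1,43,-1,-122,0,0,0],[1,43,-1,-122,0,0,0],[1,43,-1,-122,0,0,0],[1,43,-1,-122,0,0,0]], "grip_force": 40}}

```text
clock: 14.95
position: [0.5901, 0.0504, 0.0809]
ee_rot: [0.981, 0.193, 0.001, 0.0]
ft_force: [-0.2, 0.7, 6.8]
grip_width: 0.155
grasp_force: 41.9
```

>>> {"name": "step_arm", "arguments": {"moves": [[1,1.5,-3.5,0,0,0,0.05],[1,3.2,-6.8,0,0,0,0.1],[1,5,-10,0,0,0,0.15],[1,7,-13.3,0,0,0,0.2],[1,9.2,-16.3,0,0,0,0.25],[1,11.5,-19.3,0,0,0,0.3],[1,14,-22.1,0,0,0,0.35],[1,16.5,-24.8,0,0,0,0.4],[1,19.4,-27.5,0,0,0,0.455],[1,22.4,-30.1,0,0,0,0.506]]}}

```text
clock: 15.95
position: [0.6129, 0.0196, 0.081]
ee_rot: [0.901, 0.433, 0.001, 0.001]
ft_force: [0.9, -1.7, 5.7]
grip_width: 0.155
grasp_force: 41.9
```

>>> {"name": "step_arm", "arguments": {"moves": [[1,0,0,0,0,0,0],[1,0,0,0,0,0,0],[1,0,0,0,0,0,0]]}}

```text
clock: 16.25
position: [0.6131, 0.0194, 0.081]
ee_rot: [0.902, 0.432, 0.002, 0.001]
ft_force: [2.1, -1.1, 5.0]
grip_width: 0.153
grasp_force: 41.6
```

>>> {"name": "step_arm", "arguments": {"moves": [[0.5,0,0,0,0,0,0],[0.5,0,0,0,0,0,0],[0.5,0,0,0,0,0,0],[0.5,0,0,15,0,0,0],[0.5,0,0,50,0,0,0],[0.5,0,0,90,0,0,0],[0.5,-20,-15,125,0,0,0],[0.5,-45,-30,125,0,0,0],[0.5,-45,-30,125,0,0,0],[0.5,-45,-30,125,0,0,0]]}}

```text
clock: 17.25
position: [0.5666, -0.0102, 0.2055]
ee_rot: [0.902, 0.432, 0.0, 0.001]
ft_force: [-0.8, -0.1, 0.0]
grip_width: 0.501
grasp_force: 0.0
```

```bash
python3 - <<'E'
from h import *
o,c=snap("wrist","w6.png",None,1.5)
print(list(o["position"]),list(o["ee_rot"]),o["ft_force"],o["grip_width"])
E
```

```text
[np.float64(0.5665752846254386), np.float64(-0.010165940301690822), np.float64(0.2054721945691055)] [np.float64(0.9017301284165813), np.float64(0.4322987569895933), np.float64(0.0004655481303976143), np.float64(0.0005860682609627553)] [-0.75174223 -0.09742695  0.02566953] 0.5011497703876884
```

View pics/w6.png

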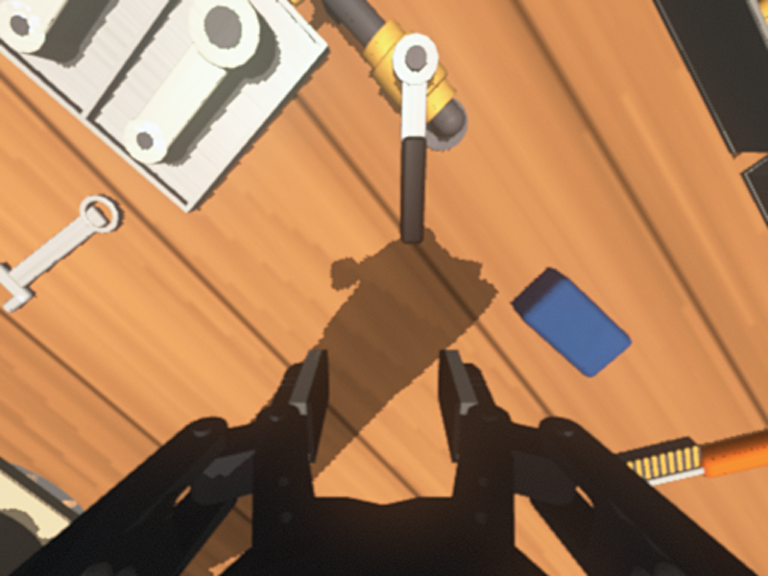

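The hub is at (415,58) and the grip runs from (413,138) to (411,240). The castings are undisturbed. I'll compute the lever angle relative to the tray.

```bash
python3 - <<'E'
from lev import *
c=manip.camera("wrist")
o={"position":[.566575,-.010166,.205472],"ee_rot":[.90173,.432299,.00047,.00059]}
lever(c,o,(415.5,58),(413.5,138),(411.5,234))
g=lambda p:((p[0]+.5)/1.5-.5,(p[1]+.5)/1.5-.5)
P=[px2w(c,g(p),.018,o) for p in [(326,47),(188,210),(87,119)]]
d=P[0]-P[1];e=P[2]-P[1];print("tray yaw",np.arctan2(d[1],d[0]),np.arctan2(-e[0],e[1]),np.linalg.norm(d),np.linalg.norm(e))
# pipe/boss-based check and bench-level top view
E
```

```text
0.102 hub [0.6606 0.0774 0.102 ] grip [0.6351 0.0462 0.106 ] [0.6013 0.004  0.106 ] len 0.0541 ang -2.2452 -2.2501
0.106 hub [0.6599 0.077  0.106 ] grip [0.6351 0.0462 0.106 ] [0.6013 0.004  0.106 ] len 0.0541 ang -2.2452 -2.247
0.112 hub [0.6589 0.0764 0.112 ] grip [0.6351 0.0462 0.106 ] [0.6013 0.004  0.106 ] len 0.0541 ang -2.2452 -2.2423
tray yaw 0.10687550275279974 0.09074063291222213 0.16333406497427702 0.09397840804985437
```

```bash
python3 -c "
from workcell import manip
print(manip.hand_in())"
```

```text
the job is handed in; nothing more can be done
None
```

I set both castings down flat and straight, one in each lane with the big boss towards the nozzle bar, then opened the air valve to about 45° (measured 45.2°), and handed the job in at about 17 s; no verdict came back.

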